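# Unhook the dot plate and stand it in the calibration foot

## Task

Set up the scanner's calibration: slide the white plate with the black dots off its peg on the rack, lifting it just enough to clear the peg's upturned tip, then stand it upright in the slot of the dark steel foot, fully down, dots facing the front of the desk. Work by feel and never force the plate or the pegs: the plate is a measuring standard. Leave the colour chart hanging where it is.

Things in the scene. Friction and masses are not known exactly. Their poses are not given: they have to be found in the camera images.
- rack: Fixed bench rack: dark base plate (115 x 212 mm, 12 mm high), two posts and a level aluminium rail (206 mm long, 16 mm deep, top at 169 mm) with two black pegs that point forward. Origin on the desk below the rail's middle; x to the back, y along the rail, z up. The pegs run along -x and are alike.
- root_left (a point): Root of the peg at rack y = +50 mm, on the rail's front face (x -8, z 159 mm). A peg is a 6 mm round bar, straight for 70 mm, then bent up about 51 degrees (9 mm on, 11 mm up) to end in an 8 mm ball. It is clamped at an upward slope between level and 0.35 rad, so the tip may stand up to 26 mm higher; each peg has its own slope, new at every start and not measured.
- root_right (a point): Root of the other peg, at rack y = -50 mm; all else as root_left. The pegs are nylon: the clamped root does not slip, but a tip gives up or down by only about 1 mm for 8 N, and nearer the root by less; along its length a peg is rigid.
- dot_plate: Calibration plate, 0.10 to 0.17 kg, hanging upright on one of the pegs, its back a few mm in front of the rail. Origin: middle of its lower edge; x through its 8 mm thickness (the dotted face looks to -x), y along its width, z up. White board, 64 mm wide, 82 mm high, with black dots; above it a black hanger 36 mm wide. 157 mm high in all.
- dot_plate_slot (a point): Middle of the upper edge of the hanger's upright slot, 115 mm above the plate's lower edge. The slot is 14 mm wide and 23 mm high (plate z = 92 to 115 mm), closed all round, and goes through the full thickness; the peg passes through it and its upper edge rests on the peg.
- dot_plate_tab (a point): Middle of the plate's ribbed black grip tab, 136 mm above its lower edge: 36 mm wide, 8 mm thick, z = 115 to 157 mm, solid. Pinch it from above across its thickness; fingertips kept above plate z = 132 mm pass over the rail and over the peg's ball.
- dot_face (a point): Point on the dotted front face of the dot plate, 50 mm above its lower edge.
- colour_chart: A second plate of the same form and frame, with coloured and grey patches and a grey hanger, on the other peg (which plate hangs on which peg varies). It stays hanging.
- foot: Fixed dark steel foot block, 74 (x) x 112 (y) x 36 mm high on a thin flange (90 x 128 mm), origin under its centre, z up. In its top is a slot along y, 69 mm long, 9.6 mm wide, 26 mm deep, with a 5 mm chamfer round the mouth. The -x side is its front: the plate's dotted face belongs to that side.
- foot_slot (a point): Centre of the slot's floor, 10 mm above the desk; axes as the foot's. A small blue vise, 54 mm high, is fixed on the desk between the rack and the foot.

How it is judged:
By the outcome, as a careful person would: the job done as asked, in the order asked, and still so for the second after the job is handed in, with the robot touching nothing.
It also fails if it takes over 72 s, if anything falls off the work surface, if the arm or the gripper's body presses on something with over 40 N, if the wrist force passes 120 N, or if a joint passes its speed limit or range.

## Robot

A 6-joint arm with a two-finger parallel gripper is mounted at the origin on a cart in front of the work surface, level with it; the furniture and walls round the work are solid. World frame = base frame: x ahead of the robot, y to its left, z up, the work surface at z = 0. Lengths are in mm, angles in rad, forces in N, time in s.
With the tool pointing down it reaches from about 275 to 1000 mm from the base axis. Payload 8.4 kg.
Tool frame: the origin (TCP) lies midway between the tips of the shut fingers; the grasp point (between the pads) lies 19 mm behind it; z points along the fingers, y is the line along which they close (so a half turn about z gives the same grasp; the last joint's range is limited). The gripper opens to 85 mm and grips with 20 to 120 N. Pads are 22 mm wide; open, the fingers measure 114 mm over their backs; the gripper's body (76 mm by 85 mm) begins 54 mm behind the grasp point. The pads swing forward as they close: fully open they stand 13 mm farther back than shut.
Start: joints at [-1.135, 0.353, 1.633, -0, 1.155, -0.002], TCP at [264.966, -566.057, 231.281] pointing down, gripper open.
Joint ranges: [-2.63, 2.63], [-0.92, 2.1], [0.06, 2.66], [-1.3, 4.44], [0, 2.69], [-3.02, 3.02]. Speed limits (rad/s): [2.22, 2.22, 2.79, 3.14, 3.14, 3.14].

## Interface

Orientations are given as [roll, pitch, yaw] about the fixed x, y, z axes, in that order (R = Rz(yaw) Ry(pitch) Rx(roll)).
In Python, from rig import monitor, imaging, r gives the robot as it stands.
- The arm moves only by the tool drive_tool, never from a script. Its argument "plan" is a list of rows, each an object of numbers: "x", "y", "z": the shift along the tool's x, y, z in units of 50 mm (1.0 is 50 mm); "ax", "ay", "az": the turn, a rotation vector about the tool's x, y, z in units of 6 degrees (1.0 is 6 degrees); "hand": the finger opening in mm, from 0 to 85.4. In form: [{"x": .., "y": .., "z": .., "ax": .., "ay": .., "az": .., "hand": ..}, ...]. A call has 1 to 8 rows; each row is the pose to reach, as a shift and turn from the pose commanded when the call began, along the tool's axes at that moment; what a row does not reach only later rows make up. A row lasts 1/10 s, in which the tool goes at most 50 mm and 8.59 degrees, less where a joint would pass 70% of its speed; a pose out of reach is approached as far as the arm can. A call with a gripper value outside its range is refused whole. The fingers move at their own pace and stop on an object; "grip_force" is the grip in N (left out, the last holds). Time passes only in rows, so rows that repeat a pose let the fingers close. It gives the time, the measured TCP pose, the force, the opening and the grip force at its end, in the units of the state.
- monitor.sense(): the state, without advancing time (a new reading comes with each control period).
- imaging.grab_frame(name): name is "side" or "top"; returns the picture (420x560x3 uint8, red, green, blue); there is no depth.
- imaging.camera_info(name): a dict with "mtx" (3x3 intrinsics, pixels), "R" (3x3) and "t" (3): a world point X has camera coordinates R X + t. Camera axes: x right, y down, z forward; pixel columns grow to the right and rows downward; lengths in mm; the calibration is good to about 2 mm. A picture is of the moment at which its call begins. camera_info takes no time and is no camera call.
- r.sign_off(): hands the job in; it is judged then, once.
The state is a dict: "clock": time; "qpos": joint angles; "qvel": joint speeds; "joint_efforts": joint torques, N m; "eef_pos": TCP position; "tcp_rot": TCP orientation; "contact_force": force on the tool from outside, world axes, zero at the start; "wrist_torque": the same for the moment, N m; "opening": opening from 0.0 (shut) to 1.0 (fully open); "grasp_force": force on a finger pad.
Only numpy, scipy, OpenCV 4.12 (cv2) and the standard library are available. Lean on these libraries where they do the work, as an engineer would, in place of code of your own. Each camera call takes 0.05 s, during which the arm holds its last target. There are 200 camera calls.

## Working session

There is one attempt and no reset: what is moved stays moved. The work goes in short steps, Python scripts to look and compute and a tool call to move; the robot and the scene stay as the last step left them, time stands still between calls to the robot, and variables do not carry over. Pictures are saved under pics/ and viewed, at most 10 in all, crops included, and the job is handed in when it is done.

Besides the shell and the picture viewer there is one more tool, called after "Call:" in YAML: its name, and indented under it one key for each argument. drive_tool: Moves the arm, as the interface text tells. Its arguments: {"type":"object","properties":{"plan":{"type":"array","items":{"type":"object","properties":{"x":{"type":"number"},"y":{"type":"number"},"z":{"type":"number"},"ax":{"type":"number"},"ay":{"type":"number"},"az":{"type":"number"},"hand":{"type":"number"}}}},"grip_force":{"type":"number"}},"required":["plan"]}

```bash
ls; mkdir -p pics
python3 - <<'E'
from rig import monitor, imaging, r
import cv2,numpy as np
for n in("side","top"):
    im=imaging.grab_frame(n); cv2.imwrite(f"pics/{n}0.png",im[:,:,::-1])
    c=imaging.camera_info(n); R=np.array(c["R"]);t=np.array(c["t"]); print(n,np.round(c["mtx"],1).tolist(),np.round(R,3).tolist(),(-R.T@t).round(0))
print(monitor.sense())
E
```

```text
pics
side [[465.9, 0.0, 281.5], [0.0, 465.9, 211.9], [0.0, 0.0, 1.0]] [[0.998, 0.058, 0.018], [0.038, -0.351, -0.936], [-0.048, 0.935, -0.353]] [ 544. -858.  467.]
top [[390.6, 0.0, 279.9], [0.0, 390.6, 221.9], [0.0, 0.0, 1.0]] [[-0.03, -1.0, -0.003], [-0.978, 0.029, -0.208], [0.208, -0.003, -0.978]] [332.  15. 976.]
{'clock': 0.1, 'qpos': array([-1.13539012e+00,  3.53590320e-01,  1.63405085e+00,  5.85270010e-07,
        1.15519548e+00, -2.38476731e-03]), 'qvel': array([ 0.00070788, -0.00156432, -0.00171955, -0.00112608, -0.00137882,
       -0.00120679]), 'joint_efforts': array([-1.08232045e-03, -6.06357622e+01, -3.42818928e+01, -4.52097666e-06,
        4.02624326e-03, -2.99541546e-05]), 'eef_pos': array([ 264.79347166, -565.67036916,  230.6334289 ]), 'tcp_rot': array([-3.14034867e+00, -3.50177540e-06,  4.37790733e-01]), 'contact_force': array([-0.50949515,  0.16886478, -0.32518074]), 'wrist_torque': array([-0.0193385 , -0.04867427, -0.00783776]), 'grasp_force': 0.0, 'opening': 0.9980351097093594}
```

View pics/side0.png

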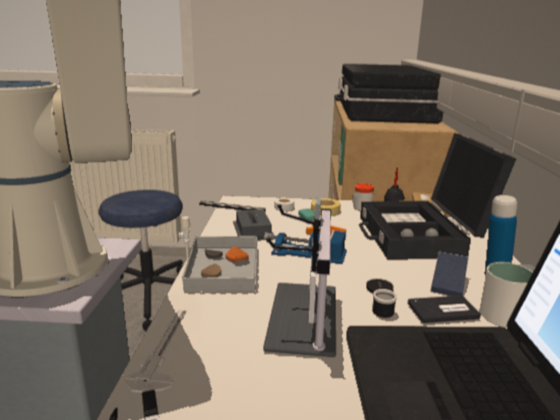

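View pics/top0.png

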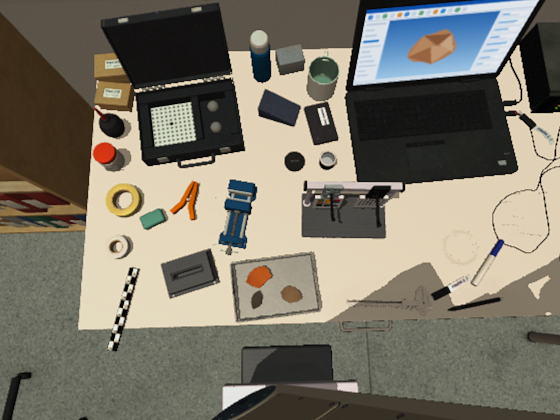

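The top view shows the rack at about (345,210), with its rail along row 186 and two hangers near columns 325 (grey) and 378 (black). The foot is at (190,272), with the vise between. The side view sees the plates edge-on near (320,240). I'll zoom in.

Run:
```python
import cv2,numpy as np
a=cv2.imread("pics/top0.png"); b=cv2.imread("pics/side0.png")
p=cv2.resize(a[170:250,290:420],(780,480),interpolation=cv2.INTER_CUBIC)
cv2.imwrite("pics/c1.png",p)
q=cv2.resize(b[190:360,180:350],(600,600),interpolation=cv2.INTER_CUBIC)
cv2.imwrite("pics/c2.png",q)
cv2.imwrite("pics/c3.png",cv2.resize(a[240:310,150:230],(800,700))[:600])
```

```text
(no output)
```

View pics/c1.png

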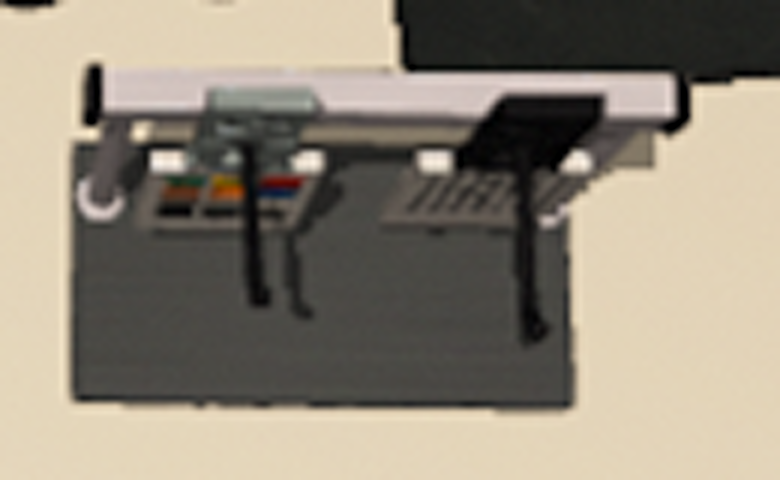

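View pics/c2.png

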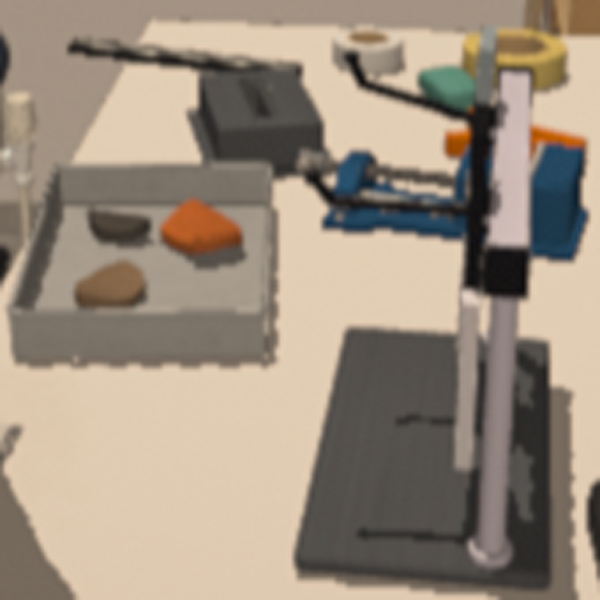

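View pics/c3.png

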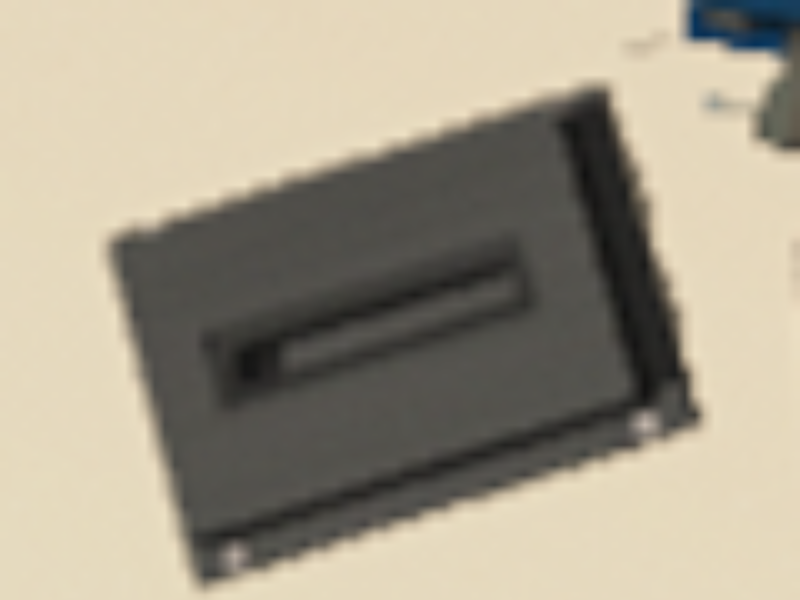

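The dot plate hangs on the right peg, which looks nearly level. The colour chart is on the left, steeper peg. The foot slot's mouth is centred near (187,272) in the top view, and the foot is turned about 17°.

```bash
cat > h.py <<'E'
from rig import imaging
import numpy as np
def ray(n,u,v):
    c=imaging.camera_info(n);R=np.array(c["R"]);t=np.array(c["t"]);d=R.T@np.linalg.solve(np.array(c["mtx"]),[u,v,1.])
    return -R.T@t,d/np.linalg.norm(d)
def onz(n,u,v,z):
    o,d=ray(n,u,v);return o+d*(z-o[2])/d[2]
def tri(a,b):
    (o1,d1),(o2,d2)=ray("top",*a),ray("side",*b)
    s=np.linalg.lstsq(np.c_[d1,-d2],o2-o1,rcond=None)[0];p,q=o1+s[0]*d1,o2+s[1]*d2
    return (p+q)/2,np.linalg.norm(p-q)
def proj(n,X):
    c=imaging.camera_info(n);p=np.array(c["mtx"])@(np.array(c["R"])@np.array(X)+np.array(c["t"]));return p[:2]/p[2]
E
python3 - <<'E'
from h import *
import cv2
np.set_printoptions(precision=1,suppress=True)
T=lambda x,y:(290+x/6-.4,170+y/6-.4)
S=lambda x,y:(180+x*170/600-.4,190+y*170/600-.4)
a=cv2.imread("pics/top0.png").astype(int)
# rail top mask
print("rail corners z169",[onz("top",*T(*p),169) for p in((85,68),(690,72),(85,120),(690,125))])
print("hanger top z205",[onz("top",*T(*p),205) for p in((508,95),(606,97))])
print("grey top z205",[onz("top",*T(*p),205) for p in((208,89),(300,89))])
print("ball R",tri(T(535,330),S(308,178)))
print("ball L",tri(T(261,298),S(352,60)))
print("base z12",[onz("top",*T(*p),12) for p in((75,405),(570,408))])
# slot of foot: darker than block top
g=cv2.imread("pics/top0.png")
F=lambda x,y:(150+x/10-.45,240+y/10-.45)
P=[onz("top",*F(*p),36) for p in((203,335),(515,236),(540,300),(228,408))]
print("mouth",P,np.mean(P,0))
m=(g.max(2)<115).astype(np.uint8)[235:305,150:226]
c=max(cv2.findContours(m,0,cv2.CHAIN_APPROX_NONE)[0],key=cv2.contourArea)
r=cv2.minAreaRect(c);print(r);b=cv2.boxPoints(r)+[150,235]
print("foot box z0",[onz("top",*p,3) for p in b])
Q=[onz("top",*F(*p),36) for p in((108,240),(562,118),(642,402),(197,535))]
print("block top",Q,np.mean(Q,0))
E
```

```text
rail corners z169 [array([592.2, -41.9, 169. ]), array([ 584.1, -259.3,  169. ]), array([572.7, -41.1, 169. ]), array([ 564.3, -257.4,  169. ])]
hanger top z205 [array([ 566.5, -183.9,  205. ]), array([ 564.8, -217.4,  205. ])]
grey top z205 [array([571.8, -81.2, 205. ]), array([ 570.8, -112.8,  205. ])]
ball R (array([ 489.5, -195.8,  170. ]), np.float64(3.0464371683436164))
ball L (array([501. , -97.3, 190. ]), np.float64(0.15027171878443882))
base z12 [array([496.1, -42.6,  12. ]), array([ 488.6, -248.7,   12. ])]
mouth [array([414.2, 279.1,  36. ]), array([435.7, 204.6,  36. ]), array([420.2, 198.4,  36. ]), array([396.7, 272.6,  36. ])] [416.7 238.7  36. ]
((40.05535125732422, 37.959659576416016), (35.3881950378418, 53.493778228759766), 72.34988403320312)
foot box z0 [array([439.9, 315.5,   3. ]), array([476.8, 188.8,   3. ]), array([392.1, 161.7,   3. ]), array([356.5, 286.4,   3. ])]
block top [array([437.7, 302.6,  36. ]), array([464. , 193.6,  36. ]), array([395.2, 173.8,  36. ]), array([367.1, 279.2,  36. ])] [416.  237.3  36. ]
```

Call:
drive_tool:
  plan:
    - {"x":0.5,"y":-0.25,"az":-0.7,"hand":40}
    - {"x":1.4,"y":-0.7,"az":-2,"hand":40}
    - {"x":2.3,"y":-1.1,"az":-3.3,"hand":40}
    - {"x":3.2,"y":-1.55,"az":-4.6,"hand":40}
    - {"x":4.1,"y":-2,"az":-5.9,"hand":40}
    - {"x":5,"y":-2.4,"az":-7.2,"hand":40}
    - {"x":5.8,"y":-2.8,"az":-8.4,"hand":40}
    - {"x":6.4,"y":-3.1,"az":-9.4,"hand":40}

```text
invalid input
```

Call:
drive_tool:
  plan:
    - {"x":0.5,"y":-0.25,"z":0,"ax":0,"ay":0,"az":-0.7,"hand":40}
    - {"x":1.4,"y":-0.7,"z":0,"ax":0,"ay":0,"az":-2,"hand":40}
    - {"x":2.3,"y":-1.1,"z":0,"ax":0,"ay":0,"az":-3.3,"hand":40}
    - {"x":3.2,"y":-1.55,"z":0,"ax":0,"ay":0,"az":-4.6,"hand":40}
    - {"x":4.1,"y":-2,"z":0,"ax":0,"ay":0,"az":-5.9,"hand":40}
    - {"x":5,"y":-2.4,"z":0,"ax":0,"ay":0,"az":-7.2,"hand":40}
    - {"x":5.8,"y":-2.8,"z":0,"ax":0,"ay":0,"az":-8.4,"hand":40}
    - {"x":6.4,"y":-3.1,"z":0,"ax":0,"ay":0,"az":-9.4,"hand":40}

```text
clock: 0.9
eef_pos: [490.3, -287.6, 231.1]
tcp_rot: [-3.141, -0.0, 1.428]
contact_force: [0.6, -0.1, -0.8]
opening: 0.464
grasp_force: 0.0
```

Call:
drive_tool:
  plan:
    - {"x":0.5,"y":0.3,"z":0,"ax":0,"ay":0,"az":-0.3,"hand":40}
    - {"x":1.1,"y":0.65,"z":0,"ax":0,"ay":0,"az":-0.6,"hand":40}
    - {"x":1.6,"y":0.95,"z":0,"ax":0,"ay":0,"az":-0.85,"hand":40}
    - {"x":1.9,"y":1.12,"z":0,"ax":0,"ay":0,"az":-1,"hand":40}
    - {"x":2,"y":1.18,"z":0,"ax":0,"ay":0,"az":-1.07,"hand":40}
    - {"x":2,"y":1.18,"z":0,"ax":0,"ay":0,"az":-1.07,"hand":40}

```text
clock: 1.5
eef_pos: [562.1, -199.8, 231.0]
tcp_rot: [-3.141, 0.0, 1.535]
contact_force: [-1.2, -0.5, -0.2]
opening: 0.465
grasp_force: 0.0
```

Run:
```python
from h import *
from rig import monitor
import cv2
im=imaging.grab_frame("side")[:,:,::-1]
s=monitor.sense();print(s["eef_pos"].round(1),s["tcp_rot"].round(3),s["contact_force"].round(2))
for z in(157,136,115):print(z,[proj("side",[x,-200.6,z+48]).round(1).tolist() for x in(557.6,565.6)])
print(proj("side",s["eef_pos"]))
cv2.imwrite("pics/s1.png",cv2.resize(im[140:300,250:410],(600,600),interpolation=cv2.INTER_CUBIC))
```

```text
[ 561.7 -200.3  231.1] [-3.141  0.     1.534] [ 0.31 -0.09  0.03]
157 [[312.5, 221.9], [317.8, 222.1]]
136 [[311.9, 234.6], [317.2, 234.8]]
115 [[311.4, 247.1], [316.6, 247.3]]
[316.005127   205.73709323]
```

View pics/s1.png

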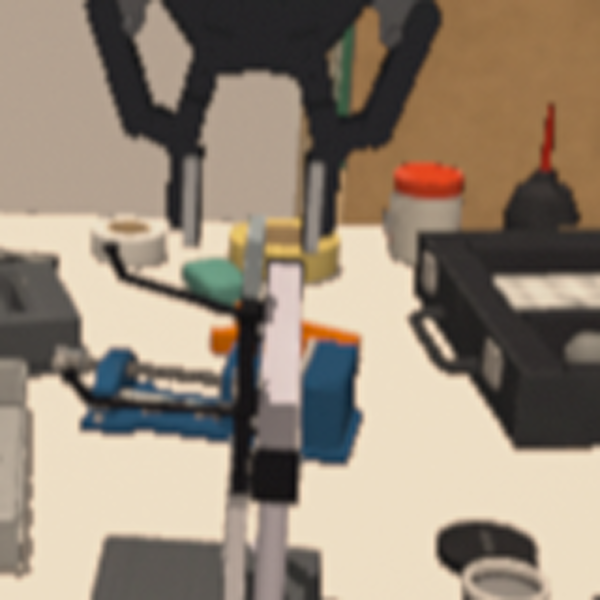

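Fingers and tab are both centred near crop column 253 (full image about 317), so the tab lies midway between the fingers. I'm going down and will close gently.

Call:
drive_tool:
  plan:
    - {"x":0,"y":0,"z":0.3,"ax":0,"ay":0,"az":0,"hand":40}
    - {"x":0,"y":0,"z":0.6,"ax":0,"ay":0,"az":0,"hand":40}
    - {"x":0,"y":0,"z":0.85,"ax":0,"ay":0,"az":0,"hand":40}
    - {"x":0,"y":0,"z":0.94,"ax":0,"ay":0,"az":0,"hand":30}
    - {"x":0,"y":0,"z":0.94,"ax":0,"ay":0,"az":0,"hand":20}
    - {"x":0,"y":0,"z":0.94,"ax":0,"ay":0,"az":0,"hand":15}
    - {"x":0,"y":0,"z":0.94,"ax":0,"ay":0,"az":0,"hand":13}
    - {"x":0,"y":0,"z":0.94,"ax":0,"ay":0,"az":0,"hand":11}
  grip_force: 25

```text
clock: 2.35
eef_pos: [562.6, -199.9, 184.9]
tcp_rot: [3.141, 0.0, 1.534]
contact_force: [-0.0, 1.0, 0.3]
opening: 0.128
grasp_force: 0.0
```

Call:
drive_tool:
  plan:
    - {"x":0,"y":0,"z":0,"ax":0,"ay":0,"az":0,"hand":9}
    - {"x":0,"y":0,"z":0,"ax":0,"ay":0,"az":0,"hand":7}
    - {"x":0,"y":0,"z":0,"ax":0,"ay":0,"az":0,"hand":5}
    - {"x":0,"y":0,"z":0,"ax":0,"ay":0,"az":0,"hand":4}
    - {"x":0,"y":0,"z":0,"ax":0,"ay":0,"az":0,"hand":4}
  grip_force: 25

```text
clock: 2.85
eef_pos: [562.5, -199.9, 184.6]
tcp_rot: [3.141, 0.0, 1.534]
contact_force: [-0.3, 0.0, 3.3]
opening: 0.091
grasp_force: 25.7
```

Call:
drive_tool:
  plan:
    - {"x":0,"y":0,"z":-0.01,"ax":0,"ay":0,"az":0,"hand":4}
    - {"x":0,"y":0,"z":-0.02,"ax":0,"ay":0,"az":0,"hand":4}
    - {"x":0,"y":0,"z":-0.02,"ax":0,"ay":0,"az":0,"hand":4}

```text
clock: 3.15
eef_pos: [561.9, -199.8, 185.0]
tcp_rot: [-3.141, -0.0, 1.534]
contact_force: [0.1, -0.4, -1.2]
opening: 0.083
grasp_force: 25.1
```

Call:
drive_tool:
  plan:
    - {"x":0,"y":0,"z":-0.02,"ax":0,"ay":0,"az":0,"hand":4}
    - {"x":0,"y":0,"z":-0.04,"ax":0,"ay":0,"az":0,"hand":4}
    - {"x":0,"y":0,"z":-0.04,"ax":0,"ay":0,"az":0,"hand":4}

```text
clock: 3.45
eef_pos: [562.3, -199.8, 187.4]
tcp_rot: [3.142, 0.0, 1.534]
contact_force: [0.2, -0.7, -1.6]
opening: 0.088
grasp_force: 25.1
```

Call:
drive_tool:
  plan:
    - {"x":0,"y":0,"z":-0.02,"ax":0,"ay":0,"az":0,"hand":4}
    - {"x":0,"y":0,"z":-0.04,"ax":0,"ay":0,"az":0,"hand":4}
    - {"x":0,"y":0,"z":-0.04,"ax":0,"ay":0,"az":0,"hand":4}

```text
clock: 3.75
eef_pos: [562.3, -199.9, 189.5]
tcp_rot: [3.141, 0.0, 1.534]
contact_force: [0.7, -0.2, -1.6]
opening: 0.087
grasp_force: 25.1
```

Call:
drive_tool:
  plan:
    - {"x":0,"y":-0.08,"z":0,"ax":0,"ay":0,"az":0,"hand":4}
    - {"x":0,"y":-0.2,"z":0,"ax":0,"ay":0,"az":0,"hand":4}
    - {"x":0,"y":-0.32,"z":0,"ax":0,"ay":0,"az":0,"hand":4}
    - {"x":0,"y":-0.4,"z":0,"ax":0,"ay":0,"az":0,"hand":4}
    - {"x":0,"y":-0.4,"z":0,"ax":0,"ay":0,"az":0,"hand":4}

```text
clock: 4.25
eef_pos: [541.5, -199.1, 189.3]
tcp_rot: [-3.141, -0.0, 1.534]
contact_force: [-1.1, -0.4, -1.1]
opening: 0.087
grasp_force: 25.1
```

Call:
drive_tool:
  plan:
    - {"x":0,"y":-0.08,"z":0,"ax":0,"ay":0,"az":0,"hand":4}
    - {"x":0,"y":-0.2,"z":0,"ax":0,"ay":0,"az":0,"hand":4}
    - {"x":0,"y":-0.32,"z":0,"ax":0,"ay":0,"az":0,"hand":4}
    - {"x":0,"y":-0.4,"z":0,"ax":0,"ay":0,"az":0,"hand":4}
    - {"x":0,"y":-0.4,"z":0,"ax":0,"ay":0,"az":0,"hand":4}

```text
clock: 4.75
eef_pos: [521.6, -198.3, 189.3]
tcp_rot: [-3.141, -0.0, 1.534]
contact_force: [0.8, -0.3, -1.3]
opening: 0.087
grasp_force: 25.1
```

Call:
drive_tool:
  plan:
    - {"x":0,"y":0,"z":0.02,"ax":0,"ay":0,"az":0,"hand":4}
    - {"x":0,"y":0,"z":0.04,"ax":0,"ay":0,"az":0,"hand":4}
    - {"x":0,"y":0,"z":0.04,"ax":0,"ay":0,"az":0,"hand":4}

```text
clock: 5.05
eef_pos: [522.3, -198.4, 187.1]
tcp_rot: [-3.141, -0.0, 1.534]
contact_force: [0.2, 0.7, -2.0]
opening: 0.087
grasp_force: 25.1
```

Call:
drive_tool:
  plan:
    - {"x":0,"y":0,"z":0.02,"ax":0,"ay":0,"az":0,"hand":4}
    - {"x":0,"y":0,"z":0.02,"ax":0,"ay":0,"az":0,"hand":4}

```text
clock: 5.25
eef_pos: [522.3, -198.4, 186.1]
tcp_rot: [-3.141, -0.0, 1.534]
contact_force: [-0.3, 0.5, -1.0]
opening: 0.091
grasp_force: 25.1
```

Call:
drive_tool:
  plan:
    - {"x":0,"y":0,"z":0.02,"ax":0,"ay":0,"az":0,"hand":4}
    - {"x":0,"y":0,"z":0.02,"ax":0,"ay":0,"az":0,"hand":4}

```text
clock: 5.45
eef_pos: [522.3, -198.4, 185.2]
tcp_rot: [-3.142, -0.0, 1.534]
contact_force: [0.4, -0.1, -0.3]
opening: 0.086
grasp_force: 25.2
```

Call:
drive_tool:
  plan:
    - {"x":0,"y":0,"z":-0.1,"ax":0,"ay":0,"az":0,"hand":4}
    - {"x":0,"y":0,"z":-0.2,"ax":0,"ay":0,"az":0,"hand":4}
    - {"x":0,"y":0,"z":-0.27,"ax":0,"ay":0,"az":0,"hand":4}
    - {"x":0,"y":0,"z":-0.3,"ax":0,"ay":0,"az":0,"hand":4}
    - {"x":0,"y":0,"z":-0.3,"ax":0,"ay":0,"az":0,"hand":4}

```text
clock: 5.95
eef_pos: [522.5, -198.4, 200.7]
tcp_rot: [3.141, 0.0, 1.534]
contact_force: [0.2, -0.4, -0.0]
opening: 0.086
grasp_force: 25.1
```

Call:
drive_tool:
  plan:
    - {"x":0,"y":-0.08,"z":0,"ax":0,"ay":0,"az":0,"hand":4}
    - {"x":0,"y":-0.16,"z":0,"ax":0,"ay":0,"az":0,"hand":4}
    - {"x":0,"y":-0.24,"z":0,"ax":0,"ay":0,"az":0,"hand":4}
    - {"x":0,"y":-0.3,"z":0,"ax":0,"ay":0,"az":0,"hand":4}
    - {"x":0,"y":-0.3,"z":0,"ax":0,"ay":0,"az":0,"hand":4}

```text
clock: 6.45
eef_pos: [506.7, -197.8, 200.2]
tcp_rot: [-3.141, -0.0, 1.534]
contact_force: [0.3, -0.2, -0.9]
opening: 0.083
grasp_force: 25.1
```

Call:
drive_tool:
  plan:
    - {"x":0,"y":-0.06,"z":0,"ax":0,"ay":0,"az":0,"hand":4}
    - {"x":0,"y":-0.12,"z":0,"ax":0,"ay":0,"az":0,"hand":4}
    - {"x":0,"y":-0.18,"z":0,"ax":0,"ay":0,"az":0,"hand":4}
    - {"x":0,"y":-0.2,"z":0,"ax":0,"ay":0,"az":0,"hand":4}
    - {"x":0,"y":-0.2,"z":0,"ax":0,"ay":0,"az":0,"hand":4}

```text
clock: 6.95
eef_pos: [497.1, -197.5, 200.3]
tcp_rot: [3.142, -0.0, 1.534]
contact_force: [-0.1, -0.8, -1.4]
opening: 0.087
grasp_force: 25.1
```

Call:
drive_tool:
  plan:
    - {"x":0,"y":-0.06,"z":0,"ax":0,"ay":0,"az":0,"hand":4}
    - {"x":0,"y":-0.12,"z":0,"ax":0,"ay":0,"az":0,"hand":4}
    - {"x":0,"y":-0.18,"z":0,"ax":0,"ay":0,"az":0,"hand":4}
    - {"x":0,"y":-0.2,"z":0,"ax":0,"ay":0,"az":0,"hand":4}
    - {"x":0,"y":-0.2,"z":0,"ax":0,"ay":0,"az":0,"hand":4}

```text
clock: 7.45
eef_pos: [487.1, -197.1, 200.3]
tcp_rot: [3.142, 0.0, 1.534]
contact_force: [-0.6, 0.4, -1.6]
opening: 0.086
grasp_force: 25.1
```

Free so far. I'll carry on past the ball.

Call:
drive_tool:
  plan:
    - {"x":0,"y":-0.08,"z":0,"ax":0,"ay":0,"az":0,"hand":4}
    - {"x":0,"y":-0.16,"z":0,"ax":0,"ay":0,"az":0,"hand":4}
    - {"x":0,"y":-0.24,"z":0,"ax":0,"ay":0,"az":0,"hand":4}
    - {"x":0,"y":-0.35,"z":0,"ax":0,"ay":0,"az":0,"hand":4}
    - {"x":0,"y":-0.5,"z":0,"ax":0,"ay":0,"az":0,"hand":4}
    - {"x":0,"y":-0.6,"z":0,"ax":0,"ay":0,"az":0,"hand":4}
    - {"x":0,"y":-0.6,"z":0,"ax":0,"ay":0,"az":0,"hand":4}

```text
clock: 8.15
eef_pos: [456.4, -195.9, 200.3]
tcp_rot: [-3.141, -0.0, 1.534]
contact_force: [-1.2, 0.3, -0.9]
opening: 0.089
grasp_force: 25.1
```

Run:
```python
from rig import imaging,monitor
import cv2,numpy as np
im=imaging.grab_frame("side")[:,:,::-1]
p=cv2.resize(im[150:350,180:380],(500,500),interpolation=cv2.INTER_CUBIC)
t=imaging.grab_frame("top")[:,:,::-1]
q=cv2.resize(t[150:300,150:420],(800,444))[:, :]
cv2.imwrite("pics/s2.png",p)
s=monitor.sense();print(s["eef_pos"],s["tcp_rot"],s["contact_force"],s["qpos"])
```

```text
[ 457.36157234 -196.09500109  200.44030525] [3.14112528e+00 1.39709989e-04 1.53405717e+00] [ 1.09666432 -0.50955692 -1.16313743] [-4.08086353e-01  1.89589593e-01  1.93259775e+00  4.62786651e-05
  1.01891910e+00 -3.71371484e-01]
```

View pics/s2.png

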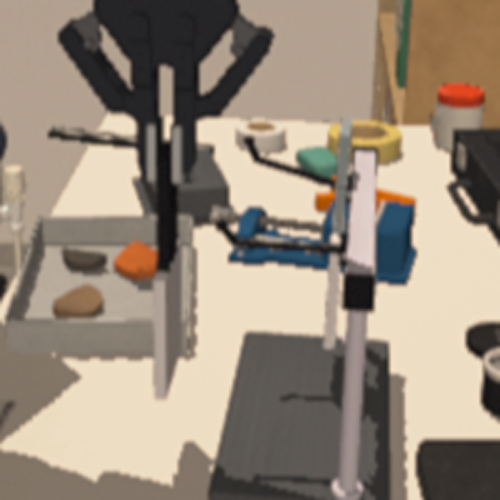

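The plate is off the peg, hanging vertically at about (165,290) in the crop, and the chart is undisturbed. I'll lift and carry it to the foot.

Call:
drive_tool:
  plan:
    - {"x":0,"y":0,"z":-0.3,"ax":0,"ay":0,"az":0,"hand":4}
    - {"x":0.2,"y":-0.03,"z":-0.6,"ax":0,"ay":0,"az":0,"hand":4}
    - {"x":0.7,"y":-0.1,"z":-0.8,"ax":0,"ay":0,"az":-0.2,"hand":4}
    - {"x":1.4,"y":-0.18,"z":-0.8,"ax":0,"ay":0,"az":-0.5,"hand":4}
    - {"x":2.1,"y":-0.27,"z":-0.8,"ax":0,"ay":0,"az":-0.75,"hand":4}
    - {"x":2.8,"y":-0.37,"z":-0.8,"ax":0,"ay":0,"az":-1,"hand":4}
    - {"x":3.5,"y":-0.46,"z":-0.8,"ax":0,"ay":0,"az":-1.25,"hand":4}
    - {"x":4.2,"y":-0.55,"z":-0.8,"ax":0,"ay":0,"az":-1.5,"hand":4}

```text
clock: 9.05
eef_pos: [437.5, 16.3, 240.5]
tcp_rot: [3.141, -0.0, 1.692]
contact_force: [1.0, -0.1, -2.3]
opening: 0.089
grasp_force: 25.1
```

Call:
drive_tool:
  plan:
    - {"x":0.7,"y":0.02,"z":0,"ax":0,"ay":0,"az":-0.25,"hand":4}
    - {"x":1.4,"y":0.04,"z":0,"ax":0,"ay":0,"az":-0.5,"hand":4}
    - {"x":2.1,"y":0.06,"z":0,"ax":0,"ay":0,"az":-0.75,"hand":4}
    - {"x":2.8,"y":0.08,"z":0,"ax":0,"ay":0,"az":-1,"hand":4}
    - {"x":3.5,"y":0.1,"z":0.1,"ax":0,"ay":0,"az":-1.25,"hand":4}
    - {"x":4.1,"y":0.11,"z":0.2,"ax":0,"ay":0,"az":-1.45,"hand":4}
    - {"x":4.48,"y":0.12,"z":0.4,"ax":0,"ay":0,"az":-1.53,"hand":4}
    - {"x":4.48,"y":0.12,"z":0.5,"ax":0,"ay":0,"az":-1.53,"hand":4}

```text
clock: 9.85
eef_pos: [416.3, 240.1, 214.7]
tcp_rot: [3.142, -0.001, 1.854]
contact_force: [0.5, 0.0, -1.1]
opening: 0.087
grasp_force: 25.1
```

Run:
```python
from h import *
from rig import monitor
import cv2
im=imaging.grab_frame("side")[:,:,::-1]; t=imaging.grab_frame("top")[:,:,::-1]
p=cv2.resize(im[130:290,190:320],(488,600),interpolation=cv2.INTER_CUBIC)
q=cv2.resize(t[230:330,140:240],(600,600),interpolation=cv2.INTER_CUBIC)
cv2.imwrite("pics/s3.png",cv2.resize(np.hstack([p[:,:400],q]),(800,480)))
s=monitor.sense();print(s["eef_pos"].round(1),s["tcp_rot"].round(3),s["contact_force"].round(1))
```

```text
[416.  237.8 214.5] [-3.140e+00  1.000e-03  1.853e+00] [ 0.7 -0.4 -1.2]
```

View pics/s3.png

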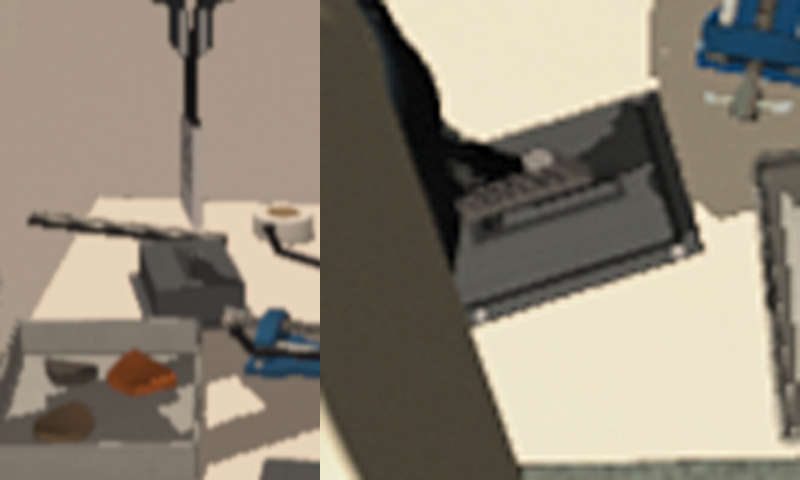

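The plate hangs over the foot. In the top half of the composite, its lower edge near (470–590, 212–180) runs parallel to the slot at (480–620, 230–188). Lowering to just above the mouth, then by feel.

Call:
drive_tool:
  plan:
    - {"x":0,"y":0,"z":0.2,"ax":0,"ay":0,"az":0,"hand":4}
    - {"x":0,"y":0,"z":0.4,"ax":0,"ay":0,"az":0,"hand":4}
    - {"x":0,"y":0,"z":0.6,"ax":0,"ay":0,"az":0,"hand":4}
    - {"x":0,"y":0,"z":0.72,"ax":0,"ay":0,"az":0,"hand":4}
    - {"x":0,"y":0,"z":0.77,"ax":0,"ay":0,"az":0,"hand":4}
    - {"x":0,"y":0,"z":0.77,"ax":0,"ay":0,"az":0,"hand":4}

```text
clock: 10.55
eef_pos: [416.4, 237.7, 176.4]
tcp_rot: [-3.141, 0.0, 1.851]
contact_force: [-0.0, 0.6, -0.3]
opening: 0.084
grasp_force: 25.1
```

Call:
drive_tool:
  plan:
    - {"x":0,"y":0,"z":0.03,"ax":0,"ay":0,"az":0,"hand":4}
    - {"x":0,"y":0,"z":0.06,"ax":0,"ay":0,"az":0,"hand":4}
    - {"x":0,"y":0,"z":0.06,"ax":0,"ay":0,"az":0,"hand":4}

```text
clock: 10.85
eef_pos: [416.6, 238.0, 173.8]
tcp_rot: [3.141, -0.0, 1.852]
contact_force: [0.2, -0.2, -0.5]
opening: 0.088
grasp_force: 25.1
```

Call:
drive_tool:
  plan:
    - {"x":0,"y":0,"z":0.02,"ax":0,"ay":0,"az":0,"hand":4}
    - {"x":0,"y":0,"z":0.04,"ax":0,"ay":0,"az":0,"hand":4}
    - {"x":0,"y":0,"z":0.04,"ax":0,"ay":0,"az":0,"hand":4}

```text
clock: 11.15
eef_pos: [416.5, 237.9, 171.7]
tcp_rot: [-3.141, 0.0, 1.852]
contact_force: [0.0, 0.6, -1.5]
opening: 0.091
grasp_force: 25.1
```

Call:
drive_tool:
  plan:
    - {"x":0,"y":0,"z":0.02,"ax":0,"ay":0,"az":0,"hand":4}
    - {"x":0,"y":0,"z":0.02,"ax":0,"ay":0,"az":0,"hand":4}
    - {"x":0,"y":0,"z":0.02,"ax":0,"ay":0,"az":0,"hand":4}

```text
clock: 11.45
eef_pos: [416.5, 238.0, 170.8]
tcp_rot: [-3.142, 0.0, 1.852]
contact_force: [0.5, -0.6, -1.5]
opening: 0.087
grasp_force: 25.1
```

Call:
drive_tool:
  plan:
    - {"x":0,"y":0,"z":0.02,"ax":0,"ay":0,"az":0,"hand":4}
    - {"x":0,"y":0,"z":0.02,"ax":0,"ay":0,"az":0,"hand":4}
    - {"x":0,"y":0,"z":0.02,"ax":0,"ay":0,"az":0,"hand":4}

```text
clock: 11.75
eef_pos: [416.5, 237.9, 169.7]
tcp_rot: [-3.141, 0.0, 1.852]
contact_force: [-0.1, -0.5, -0.3]
opening: 0.091
grasp_force: 25.1
```

Call:
drive_tool:
  plan:
    - {"x":0,"y":0,"z":0.02,"ax":0,"ay":0,"az":0,"hand":4}
    - {"x":0,"y":0,"z":0.02,"ax":0,"ay":0,"az":0,"hand":4}
    - {"x":0,"y":0,"z":0.02,"ax":0,"ay":0,"az":0,"hand":4}

```text
clock: 12.05
eef_pos: [416.5, 237.9, 168.7]
tcp_rot: [-3.141, 0.0, 1.852]
contact_force: [0.3, -0.5, -1.7]
opening: 0.084
grasp_force: 25.1
```

Call:
drive_tool:
  plan:
    - {"x":0,"y":0,"z":0.02,"ax":0,"ay":0,"az":0,"hand":4}
    - {"x":0,"y":0,"z":0.02,"ax":0,"ay":0,"az":0,"hand":4}
    - {"x":0,"y":0,"z":0.02,"ax":0,"ay":0,"az":0,"hand":4}

```text
clock: 12.35
eef_pos: [416.5, 237.9, 167.8]
tcp_rot: [-3.142, 0.0, 1.851]
contact_force: [0.5, -0.1, -0.4]
opening: 0.089
grasp_force: 25.1
```

Call:
drive_tool:
  plan:
    - {"x":0,"y":0,"z":0.02,"ax":0,"ay":0,"az":0,"hand":4}
    - {"x":0,"y":0,"z":0.02,"ax":0,"ay":0,"az":0,"hand":4}
    - {"x":0,"y":0,"z":0.02,"ax":0,"ay":0,"az":0,"hand":4}

```text
clock: 12.65
eef_pos: [416.5, 237.9, 166.8]
tcp_rot: [-3.142, 0.0, 1.852]
contact_force: [0.2, -0.4, 0.3]
opening: 0.086
grasp_force: 25.1
```

Call:
drive_tool:
  plan:
    - {"x":0,"y":0,"z":0.02,"ax":0,"ay":0,"az":0,"hand":4}
    - {"x":0,"y":0,"z":0.02,"ax":0,"ay":0,"az":0,"hand":4}
    - {"x":0,"y":0,"z":0.02,"ax":0,"ay":0,"az":0,"hand":4}

```text
clock: 12.95
eef_pos: [416.5, 237.9, 165.8]
tcp_rot: [-3.142, -0.0, 1.852]
contact_force: [-0.3, -0.9, -1.2]
opening: 0.085
grasp_force: 25.1
```

Call:
drive_tool:
  plan:
    - {"x":0,"y":0,"z":0.02,"ax":0,"ay":0,"az":0,"hand":4}
    - {"x":0,"y":0,"z":0.03,"ax":0,"ay":0,"az":0,"hand":4}
    - {"x":0,"y":0,"z":0.03,"ax":0,"ay":0,"az":0,"hand":4}

```text
clock: 13.25
eef_pos: [416.4, 237.9, 164.2]
tcp_rot: [-3.141, 0.0, 1.852]
contact_force: [0.1, 0.3, -0.9]
opening: 0.084
grasp_force: 25.1
```

Call:
drive_tool:
  plan:
    - {"x":0,"y":0,"z":0.02,"ax":0,"ay":0,"az":0,"hand":4}
    - {"x":0,"y":0,"z":0.04,"ax":0,"ay":0,"az":0,"hand":4}
    - {"x":0,"y":0,"z":0.04,"ax":0,"ay":0,"az":0,"hand":4}

```text
clock: 13.55
eef_pos: [416.4, 237.9, 162.1]
tcp_rot: [-3.141, 0.0, 1.852]
contact_force: [0.3, -0.4, -0.6]
opening: 0.085
grasp_force: 25.1
```

Call:
drive_tool:
  plan:
    - {"x":0,"y":0,"z":0.02,"ax":0,"ay":0,"az":0,"hand":4}
    - {"x":0,"y":0,"z":0.04,"ax":0,"ay":0,"az":0,"hand":4}
    - {"x":0,"y":0,"z":0.04,"ax":0,"ay":0,"az":0,"hand":4}

```text
clock: 13.85
eef_pos: [416.4, 237.9, 160.1]
tcp_rot: [-3.141, 0.0, 1.851]
contact_force: [0.3, -0.2, -1.3]
opening: 0.087
grasp_force: 25.1
```

Call:
drive_tool:
  plan:
    - {"x":0,"y":0,"z":0.03,"ax":0,"ay":0,"az":0,"hand":4}
    - {"x":0,"y":0,"z":0.06,"ax":0,"ay":0,"az":0,"hand":4}
    - {"x":0,"y":0,"z":0.08,"ax":0,"ay":0,"az":0,"hand":4}
    - {"x":0,"y":0,"z":0.08,"ax":0,"ay":0,"az":0,"hand":4}

```text
clock: 14.25
eef_pos: [416.4, 237.9, 156.1]
tcp_rot: [-3.141, 0.0, 1.852]
contact_force: [-0.1, -0.0, -0.9]
opening: 0.083
grasp_force: 25.1
```

Call:
drive_tool:
  plan:
    - {"x":0,"y":0,"z":0.03,"ax":0,"ay":0,"az":0,"hand":4}
    - {"x":0,"y":0,"z":0.06,"ax":0,"ay":0,"az":0,"hand":4}
    - {"x":0,"y":0,"z":0.08,"ax":0,"ay":0,"az":0,"hand":4}
    - {"x":0,"y":0,"z":0.08,"ax":0,"ay":0,"az":0,"hand":4}

```text
clock: 14.65
eef_pos: [416.4, 237.9, 152.1]
tcp_rot: [-3.141, 0.0, 1.852]
contact_force: [0.3, 0.1, -1.7]
opening: 0.092
grasp_force: 25.1
```

Call:
drive_tool:
  plan:
    - {"x":0,"y":0,"z":0.02,"ax":0,"ay":0,"az":0,"hand":4}
    - {"x":0,"y":0,"z":0.04,"ax":0,"ay":0,"az":0,"hand":4}
    - {"x":0,"y":0,"z":0.04,"ax":0,"ay":0,"az":0,"hand":4}

```text
clock: 14.95
eef_pos: [416.5, 237.9, 150.2]
tcp_rot: [-3.141, 0.0, 1.852]
contact_force: [-0.4, 0.5, -1.5]
opening: 0.088
grasp_force: 25.1
```

Now in small steps until the floor is felt (expected near 147).

Call:
drive_tool:
  plan:
    - {"x":0,"y":0,"z":0.02,"ax":0,"ay":0,"az":0,"hand":4}
    - {"x":0,"y":0,"z":0.03,"ax":0,"ay":0,"az":0,"hand":4}
    - {"x":0,"y":0,"z":0.03,"ax":0,"ay":0,"az":0,"hand":4}

```text
clock: 15.25
eef_pos: [416.5, 237.9, 148.7]
tcp_rot: [-3.141, 0.0, 1.852]
contact_force: [0.5, 0.8, -1.7]
opening: 0.082
grasp_force: 25.1
```

Call:
drive_tool:
  plan:
    - {"x":0,"y":0,"z":0.01,"ax":0,"ay":0,"az":0,"hand":4}
    - {"x":0,"y":0,"z":0.01,"ax":0,"ay":0,"az":0,"hand":4}

```text
clock: 15.45
eef_pos: [416.5, 237.9, 148.2]
tcp_rot: [-3.142, -0.0, 1.851]
contact_force: [0.4, 0.3, -1.2]
opening: 0.085
grasp_force: 25.1
```

Call:
drive_tool:
  plan:
    - {"x":0,"y":0,"z":0.01,"ax":0,"ay":0,"az":0,"hand":4}
    - {"x":0,"y":0,"z":0.01,"ax":0,"ay":0,"az":0,"hand":4}

```text
clock: 15.65
eef_pos: [416.7, 238.1, 148.0]
tcp_rot: [3.141, -0.0, 1.852]
contact_force: [-0.5, -0.3, 0.6]
opening: 0.085
grasp_force: 25.5
```

Call:
drive_tool:
  plan:
    - {"x":0,"y":0,"z":0.005,"ax":0,"ay":0,"az":0,"hand":4}
    - {"x":0,"y":0,"z":0.005,"ax":0,"ay":0,"az":0,"hand":4}

```text
clock: 15.85
eef_pos: [416.9, 238.1, 148.0]
tcp_rot: [3.141, -0.0, 1.852]
contact_force: [-0.8, -0.5, 4.6]
opening: 0.085
grasp_force: 26.0
```

The floor is reached at 148, as expected, with about 5 N. Opening gently.

Call:
drive_tool:
  plan:
    - {"x":0,"y":0,"z":0,"ax":0,"ay":0,"az":0,"hand":8}
    - {"x":0,"y":0,"z":0,"ax":0,"ay":0,"az":0,"hand":10}
    - {"x":0,"y":0,"z":0,"ax":0,"ay":0,"az":0,"hand":14}
    - {"x":0,"y":0,"z":0,"ax":0,"ay":0,"az":0,"hand":20}
    - {"x":0,"y":0,"z":0,"ax":0,"ay":0,"az":0,"hand":30}
    - {"x":0,"y":0,"z":0,"ax":0,"ay":0,"az":0,"hand":40}
    - {"x":0,"y":0,"z":0,"ax":0,"ay":0,"az":0,"hand":40}
  grip_force: 20

```text
clock: 16.55
eef_pos: [416.5, 238.0, 147.5]
tcp_rot: [-3.142, -0.0, 1.852]
contact_force: [-0.1, 0.6, -0.5]
opening: 0.47
grasp_force: 0.0
```

Call:
drive_tool:
  plan:
    - {"x":0,"y":0,"z":-0.2,"ax":0,"ay":0,"az":0,"hand":40}
    - {"x":0,"y":0,"z":-0.5,"ax":0,"ay":0,"az":0,"hand":40}
    - {"x":0,"y":0,"z":-1,"ax":0,"ay":0,"az":0,"hand":40}
    - {"x":0,"y":0,"z":-1.6,"ax":0,"ay":0,"az":0,"hand":40}
    - {"x":0,"y":0,"z":-2.3,"ax":0,"ay":0,"az":0,"hand":40}
    - {"x":0,"y":0,"z":-3,"ax":0,"ay":0,"az":0,"hand":40}
    - {"x":0,"y":0,"z":-3,"ax":0,"ay":0,"az":0,"hand":40}

```text
clock: 17.25
eef_pos: [418.7, 239.2, 303.0]
tcp_rot: [3.133, -0.002, 1.852]
contact_force: [-0.0, 0.1, 0.4]
opening: 0.465
grasp_force: 0.0
```

Call:
drive_tool:
  plan:
    - {"x":-0.6,"y":0,"z":0,"ax":0,"ay":0,"az":0,"hand":40}
    - {"x":-1.4,"y":0,"z":0,"ax":0,"ay":0,"az":0,"hand":40}
    - {"x":-2.2,"y":0,"z":0,"ax":0,"ay":0,"az":0,"hand":40}
    - {"x":-3,"y":0,"z":0,"ax":0,"ay":0,"az":0,"hand":40}
    - {"x":-3.6,"y":0,"z":0,"ax":0,"ay":0,"az":0,"hand":40}
    - {"x":-4,"y":0,"z":0,"ax":0,"ay":0,"az":0,"hand":40}
    - {"x":-4,"y":0,"z":0,"ax":0,"ay":0,"az":0,"hand":40}

```text
clock: 17.95
eef_pos: [472.2, 43.8, 297.5]
tcp_rot: [-3.141, 0.001, 1.849]
contact_force: [0.5, 0.2, -0.1]
opening: 0.464
grasp_force: 0.0
```

Run:
```python
from h import *
import cv2
im=imaging.grab_frame("side")[:,:,::-1]; t=imaging.grab_frame("top")[:,:,::-1]
p=cv2.resize(im[170:330,200:360],(400,400),interpolation=cv2.INTER_CUBIC)
q=cv2.resize(t[225:305,145:225],(400,400),interpolation=cv2.INTER_CUBIC)
cv2.imwrite("pics/s4.png",np.hstack([p,q]))
```

```text
(no output)
```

View pics/s4.png

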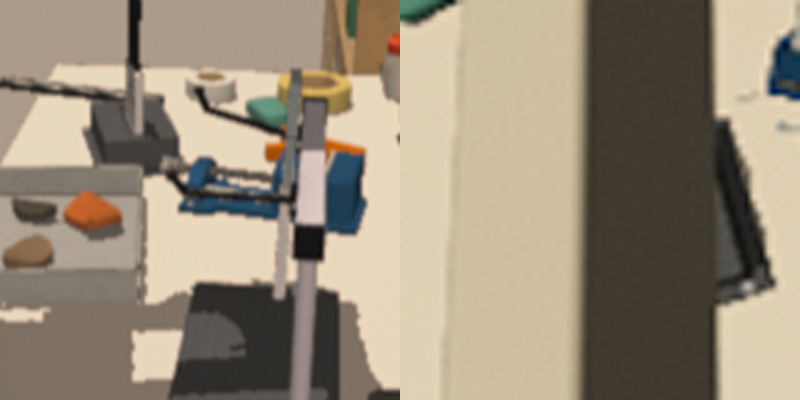

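The side half shows the plate standing upright in the foot at about (135,100) with the gripper clear. The chart is still on its peg near (290,190). The arm hides the foot in the top half.

```bash
python3 -c "
from rig import r
print(r.sign_off())"
```

```text
the job is handed in; nothing more can be done
None
```

The dot plate is off its peg and upright in the foot's slot, down on the slot floor with its dots to the front; the colour chart still hangs on its peg, and the job was handed in at about 18 s with the gripper clear.

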